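Open the bench scale's battery cover by its hidden catch

ROBOT

A 6-joint arm with a two-finger parallel gripper is mounted at the origin on the work surface. World frame = base frame: x ahead of the robot, y to its left, z up, the work surface at z = 0. Lengths are in m, angles in rad, forces in N, time in s.
With the tool pointing down it reaches from about 0.35 to 0.775 m from the base axis. Payload 7.3 kg.
Tool frame: the origin (TCP) lies on the front face of the gripper's body, between the roots of the fingers; the fingertips stand 66 mm ahead of it and the grasp point (between the pads) lies 47 mm ahead of it; z points along the fingers, y is the direction in which the jaws open and shut (so a half turn about z gives the same grasp; the last joint's range is limited). The gripper opens to 92 mm and grips with 3 to 60 N. Pads are 19 mm wide; open, the fingers measure 130 mm over their backs; the gripper's body (75 mm by 190 mm) begins 47 mm behind the grasp point.
Start: joints at [-1.493, 0.342, 1.524, -0, 1.275, -0.146], TCP at [0.117, -0.512, 0.292] pointing down, gripper open.
Joint ranges: [-2.53, 2.53], [-0.77, 2.02], [0.04, 2.7], [-1, 4.14], [0.28, 2.66], [-3.11, 3.11]. Speed limits (rad/s): [2.57, 2.57, 3.14, 3.14, 3.14, 3.14].

INTERFACE

Orientations are given as [roll, pitch, yaw] about the fixed x, y, z axes, in that order (R = Rz(yaw) Ry(pitch) Rx(roll)).
In Python, from cell import observe, read_camera, hand_in, search_frame, tip_of gives the robot as it stands. The module is installed in compiled form; this text tells all that it offers.
- The arm moves only by the tool apply_moves, never from a script. Its argument "motion" is a list of rows, each an object with "offset": the shift along the tool's x, y, z in mm, a list of three; "rotation": the turn, a rotation vector about the tool's x, y, z in rad, a list of three. In form: [{"offset": [x, y, z], "rotation": [rx, ry, rz]}, ...]. A call has 1 to 12 rows; each row shifts and turns the pose as measured when the row begins, along the tool's axes as they then stand; what a row does not reach is not made up. A row lasts 1/12 s, in which the tool goes at most 41.7 mm and 7.16 degrees, less where a joint would pass 70% of its speed; a pose out of reach is approached as far as the arm can. A call with a gripper value outside its range is refused whole. "grip" is the closure, from 0 (fully open) to 1 (shut), set as the call begins (left out, the last holds). The fingers move at their own pace and stop on an object; "grip_force" is the grip in N (left out, the last holds). Time passes only in rows, so rows that do not move let the fingers close. It gives the time, the measured TCP pose, the force and the opening at its end, in the units of the state.
- observe(): the state, without advancing time (a new reading comes with each control period).
- read_camera(name): name is "scene" or "top" or "wrist"; returns a dict with "img" (384x512x3 uint8, red, green, blue), "camera_matrix" (3x3 intrinsics, pixels), "R" (3x3) and "t" (3): a world point X has camera coordinates R X + t; the wrist camera has in their place "tool_from_camera" (4x4, takes a point from camera to tool coordinates, whose origin is the TCP and whose axes are the flange's). Camera axes: x right, y down, z forward; pixel columns grow to the right and rows downward; lengths in m; the calibration is good to about 2 mm. A picture is of the moment at which its call begins: read the wrist's pose just before it. There is no depth.
- hand_in(): hands the job in, once; it reports no verdict.
Trained networks look in a picture, given as the dict that the camera call returned (one of the last four; its "shot" number tells which), for a name from the list of things; names that differ only in an ending like _2 or _b are one class to them, and where a whole thing is asked for, a point or a joint stands for the part that bears it (a point fixed in the world has none). Each returns a list of dicts, best first, with "score" (0 to 1); they miss things now and then, are a little off and sometimes report something else, mostly with a low value. They report only what shows in the picture. A call takes as long as a camera call.
- search_frame(query, picture): "location" ([x, y, z] in m, in world coordinates, good to about 4 mm: the middle of the surface that is visible of it).
- tip_of(query, picture): "location" ([x, y, z] in m, in world coordinates, good to about 4 mm: a listed point, or the origin of a listed thing).
The state is a dict: "time": time; "qpos": joint angles; "qvel": joint speeds; "joint_efforts": joint torques, N m; "tool_pos": TCP position; "tool_rot": TCP orientation; "contact_force": force on the tool from outside, world axes, zero at the start; "torque": the same for the moment, N m; "opening": finger opening in m.
Only numpy, scipy, OpenCV 4.12 (cv2) and the standard library are available. Lean on these libraries where they do the work, as an engineer would, in place of code of your own. Each camera call takes 0.05 s, during which the arm holds its last target.

TASK

Open the battery compartment of the bench scale: feel with the fingertips over the four identical discs set into its deck for the one that gives, press that one down so that the cover springs ajar, let it come up again, then push the cover fully open (it has a raised step to push on) and take the hand away. Only touch and push: leave all the other things on the bench where they are, neither lifted nor shifted.

Things in the scene. Friction and masses are not known exactly. Their poses are not given: they have to be found in the camera images.
- scale: bench scale, platter off, fixed to the table: flat steel deck 260 mm (its x) by 300 mm (its y), top 70 mm above the table; origin under its centre at table height; x points away from the robot's side, y left, z up. A display pod 100 x 75 mm, 85 mm tall, is joined to its left side at x 70, y 190 mm.
- row (a point): middle of the row of four wells, at deck height (x -85, y 0 mm of the scale; same axes). Well centres at y -93, -31, 31, 93 mm from the scale's midline. Each well is 51 mm across with a flat grey disc 2 mm below the deck. All look alike: three are rigid plugs, one, in any of the four places, is the catch. Only touch tells which.
- catch (a joint): travel of the catch disc, m, downward: 0 = up (2 mm below the deck), 0.006 = fully down. It gives under a fingertip, from 2 N to about 5 N at the bottom, frees the cover once 4 mm or more down, and springs back when let go
- cover (a joint): travel of the battery cover, m, along the scale's x (away from the robot's side): 0 = shut and locked, 0.060 = fully open at its stop. Pressing the catch lets a spring kick it about 16 mm open; from there it slides with about 1 N of friction plus drag (0.6 N at 50 mm/s) and stays where it is left
- step (a point): on the battery cover, a plate 94 mm (x) by 140 mm (y), 2.5 mm thick, lying on the deck: middle of the foot of its push step, at deck height (x 7, y 0 mm of the scale when shut); moves with the cover. The step is 110 mm long along y; its upright face looks to the robot's side, its top is 16.5 mm above the deck, and it slopes off to the cover's rear edge. In front of it the cover is flat for 57 mm
- cutter: steel ring cutter, 48 mm across, 45 mm tall, standing on the deck's rear left; origin at underside centre; leave alone
- seed_jar: small glass jar, 44 mm across, 60 mm tall, standing on the deck's rear right; origin at underside centre; leave alone
- cell0: spare battery cell, 33 mm across, 58 mm tall, standing on the table right of the scale; origin at underside centre; leave alone
- cell1: second spare cell, same as cell0; leave alone
- scraper: dough scraper lying left of the scale, about 100 x 110 x 18 mm; origin under its middle; leave alone
- brush: pastry brush lying between robot and scale; origin at its underside; leave alone

How it is judged:
On the way, in this order (a step that is already met when the one before it is completed fails the run):
1. the catch is pressed and the cover has sprung ajar (value of joint cover above 0.01 m), for 0.1 s.
2. the cover is pushed fully open (value of joint cover above 0.053 m), for 0.1 s.
At the end, for the whole second after the job is handed in: The cover stands fully open (at least 53 of its 60 mm) and still, the catch is back up (within 1.5 mm), and every bystander is within 20 mm of where it stood (value of joint cover above 0.053 m and velocity of joint cover below 0.01 m/s and value of joint catch below 0.0015 m and not (distance of cutter from where it was at the start of the episode above 0.02 m) and not (distance of seed_jar from where it was at the start of the episode above 0.02 m) and not (distance of cell0 from where it was at the start of the episode above 0.02 m) and not (distance of cell1 from where it was at the start of the episode above 0.02 m) and not (distance of scraper from where it was at the start of the episode above 0.02 m) and not (distance of brush from where it was at the start of the episode above 0.02 m)); the robot touches nothing.
It fails at once if one of the other things on the bench is lifted or shifted by more than 20 mm (distance of any of cutter, seed_jar, cell0, cell1, scraper, brush from where it was at the start of the episode above 0.02 m).
It also fails if it takes over 48 s, if anything falls off the work surface, if the arm or the gripper's body presses on something with over 40 N, if the wrist force passes 120 N, or if a joint passes its speed limit or range.

## Working session

There is one attempt and no reset: what is moved stays moved. The work goes in short steps, Python scripts to look and compute and a tool call to move; the robot and the scene stay as the last step left them, time stands still between calls to the robot, and variables do not carry over. Pictures are saved under pics/ and viewed, and the job is handed in when it is done.

Besides the shell and the picture viewer there is one more tool, called after ">>>" by a JSON object that holds its "method" and its "body", one argument or row to a line. apply_moves: Moves the arm, as the interface text tells. Its arguments: {"type":"object","properties":{"motion":{"type":"array"},"grip":{"type":"number"},"grip_force":{"type":"number"}},"required":["motion"]}

```bash
mkdir -p pics; cat > h.py <<'E'
import numpy as np, cv2
from cell import observe, read_camera, hand_in, search_frame, tip_of
def save(p,n): cv2.imwrite('pics/'+n+'.png',p['img'][:,:,::-1])
def proj(p,X):
    c=p['R']@np.array(X)+np.array(p['t']); u=p['camera_matrix']@c; return u[:2]/u[2]
E
python3 - <<'E'
from h import *
o=observe(); print({k:np.round(v,3) for k,v in o.items()})
a=read_camera('scene'); b=read_camera('top'); 
save(a,'s0'); save(b,'t0')
for p in (a,b):
  for q in ['scale','row','step']:
    print(q,[(np.round(d['location'],3),round(d['score'],2)) for d in tip_of(q,p)[:2]])
for q in ['cutter','seed_jar','cell0','scraper','brush']:
    print(q,[(np.round(d['location'],3),round(d['score'],2)) for d in tip_of(q,b)[:2]])
E
```

```text
{'time': np.float64(0.0), 'qpos': array([-1.493,  0.343,  1.525, -0.   ,  1.275, -0.146]), 'qvel': array([-0.001, -0.002,  0.001,  0.   ,  0.001, -0.   ]), 'joint_efforts': array([ 1.0000e-03, -4.3124e+01, -2.4421e+01,  7.2000e-02,  5.6000e-02,
       -0.0000e+00]), 'tool_pos': array([ 0.117, -0.512,  0.292]), 'tool_rot': array([-3.14 , -0.   ,  0.224]), 'contact_force': array([-0.405,  0.616, -0.942]), 'torque': array([ 0.017,  0.025, -0.008]), 'opening': np.float64(0.092)}
scale [(array([0.554, 0.007, 0.004]), 0.58)]
row [(array([0.474, 0.027, 0.07 ]), 0.85), (array([0.662, 0.108, 0.072]), 0.56)]
step [(array([0.561, 0.007, 0.068]), 0.93)]
scale [(array([0.554, 0.008, 0.004]), 0.6)]
row [(array([0.471, 0.032, 0.072]), 0.9)]
step [(array([0.561, 0.009, 0.069]), 0.57)]
cutter [(array([ 0.615, -0.115,  0.073]), 0.62), (array([0.656, 0.109, 0.067]), 0.57)]
seed_jar [(array([ 0.615, -0.118,  0.07 ]), 0.63)]
cell0 [(array([ 0.471, -0.178, -0.004]), 0.66), (array([ 0.565, -0.204, -0.   ]), 0.64)]
scraper [(array([0.526, 0.24 , 0.003]), 0.9), (array([0.555, 0.007, 0.   ]), 0.26)]
brush [(array([0.378, 0.051, 0.002]), 0.98)]
```

View pics/s0.png

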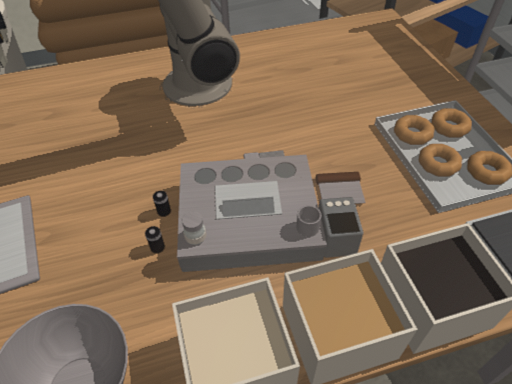

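View pics/t0.png

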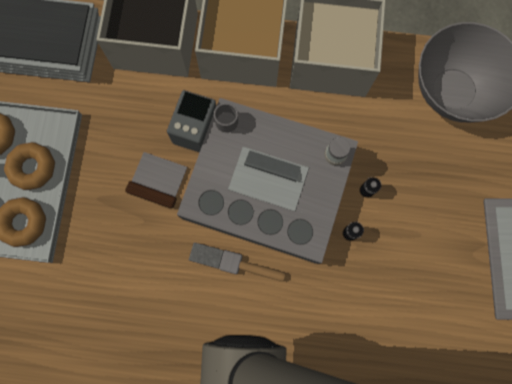

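The top view shows the wells at about (211,203), (240,212), (270,222) and (300,232). The step bar is near (273,166), and the scale is yawed. Next I'll fit its pose.

```bash
python3 - <<'E'
from h import *
p=read_camera('top')
K=p['camera_matrix'];R=p['R'];t=np.array(p['t'])
def bp(u,z):
    d=R.T@np.linalg.inv(K)@[u[0],u[1],1]; c=-R.T@t; return c+d*(z-c[2])/d[2]
g=cv2.cvtColor(p['img'],cv2.COLOR_RGB2GRAY)
g4=cv2.resize(g[180:260,180:330],None,fx=5,fy=5,interpolation=cv2.INTER_CUBIC)
cv2.imwrite('pics/w.png',g4)
c=cv2.HoughCircles(cv2.GaussianBlur(g4,(9,9),2),cv2.HOUGH_GRADIENT,1,100,param1=60,param2=20,minRadius=50,maxRadius=80)
px=[]
if c is not None:
  for x,y,r in sorted(c[0].tolist()):
    u=((x+.5)/5-.5+180,(y+.5)/5-.5+180); w=bp(u,.069); print(np.round(u,1),r/5,np.round(w,4)); px.append(w)
# corners of the deck
for u in [(179,213),(324,261),(356,143),(221,100)]: print(u,np.round(bp(u,.07),4))
for u in [(229,182),(300,208),(308,178),(244,148)]: print('cover',u,np.round(bp(u,.0725),4))
for u in [(245,161),(299,180)]: print('stepfoot',u,np.round(bp(u,.0725),4))
E
```

```text
(179, 213) [0.4595 0.1773 0.07  ]
(324, 261) [ 0.3996 -0.1169  0.07  ]
(356, 143) [ 0.6463 -0.1606  0.07  ]
(221, 100) [0.706  0.1258 0.07  ]
cover (229, 182) [0.5335 0.0867 0.0725]
cover (300, 208) [ 0.4978 -0.06    0.0725]
cover (308, 178) [ 0.5606 -0.0699  0.0725]
cover (244, 148) [0.6076 0.0654 0.0725]
stepfoot (245, 161) [0.5806 0.0601 0.0725]
stepfoot (299, 180) [ 0.5544 -0.0524  0.0725]
```

```bash
python3 - <<'E'
import cv2
i=cv2.imread('pics/t0.png')[90:270,120:390]
cv2.imwrite('pics/tz.png',cv2.resize(i,None,fx=2.9,fy=2.9,interpolation=cv2.INTER_CUBIC))
E
```

```text
(no output)
```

View pics/tz.png

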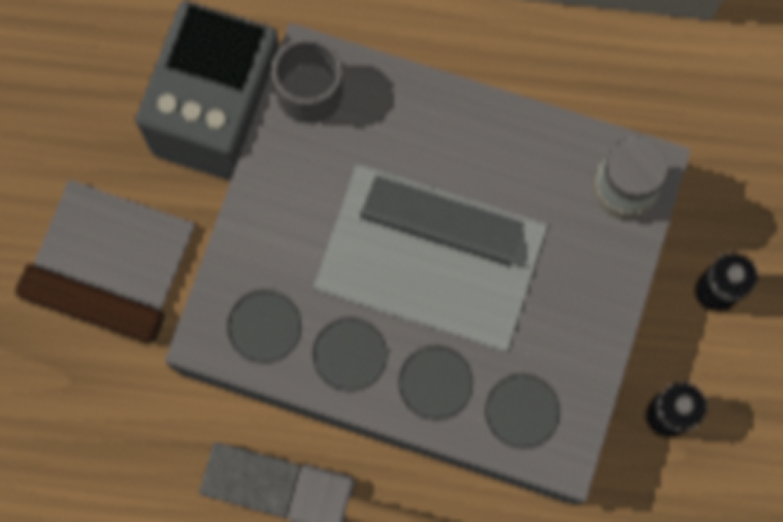

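```bash
cat >> h.py <<'E'
def bp(p,u,z):
    K=p['camera_matrix'];R=np.array(p['R']);t=np.array(p['t'])
    d=R.T@np.linalg.inv(K)@[u[0],u[1],1]; c=-R.T@t; return c+d*(z-c[2])/d[2]
E
python3 - <<'E'
from h import *
p=read_camera('top'); save(p,'t1')
W=np.array([bp(p,(x/2.9+119.8,y/2.9+89.8),.0685) for x,y in [(264,326),(350,354),(436,382),(523,411)]])
print(np.round(W,4), np.linalg.norm(np.diff(W,axis=0),axis=1))
# fit
v=W[0]-W[3]; yaw=np.arctan2(-v[0],v[1]); c,s=np.cos(yaw),np.sin(yaw); R=np.array([[c,-s],[s,c]])
O=W[:,:2].mean(0)-R@[-.085,0]; print('yaw',yaw,'O',O)
C=np.array([bp(p,u,.07) for u in [(178.3,214),(322,262),(356,142),(220,99.5)]])[:,:2]
print('corners mean',C.mean(0)); d=C[0]-C[1]; print(np.arctan2(-d[0],d[1])); d=C[3]-C[2]; print(np.arctan2(-d[0],d[1]))
print('corners in scale',np.round((C-O)@R,4))
T=[tip_of('row',p)[0]['location'],tip_of('step',p)[0]['location'],tip_of('scale',p)[0]['location']]
print('tips in scale',np.round((np.array(T)[:,:2]-O)@R,4))
for q in ['cutter','seed_jar','cell0','brush','scraper']:
  for d in tip_of(q,p)[:2]: print(q,d['score'],np.round((np.array(d['location'])[:2]-O)@R,3))
for y in (.093,.031,-.031,-.093): print(y,np.round(O+R@[-.085,y],4))
print('step',O+R@[.007,0])
E
```

```text
[[ 0.489   0.1177  0.0685]
 [ 0.4766  0.0564  0.0685]
 [ 0.4644 -0.0043  0.0685]
 [ 0.4517 -0.0653  0.0685]] [0.0624411  0.06194329 0.06229986]
yaw -0.2010726887052345 O [0.55369817 0.00916667]
corners mean [0.55246652 0.00816607]
-0.20354052583769405
-0.19987265796254233
corners in scale [[-0.1282  0.1466]
 [-0.1289 -0.1512]
 [ 0.1267 -0.1473]
 [ 0.1263  0.147 ]]
tips in scale [[-0.0829  0.0055]
 [ 0.0009  0.0013]
 [-0.0008  0.001 ]]
cutter 0.56 [0.081 0.118]
seed_jar 0.68 [ 0.088 -0.111]
cell0 0.88 [ 0.052 -0.209]
cell0 0.64 [-0.042 -0.201]
brush 0.68 [-0.181  0.004]
scraper 0.65 [-0.074  0.227]
0.093 [0.489  0.1173]
0.031 [0.4766 0.0565]
-0.031 [ 0.4642 -0.0042]
-0.093 [ 0.4518 -0.065 ]
step [0.56055714 0.00776863]
```

>>> {"method": "apply_moves", "body": {
  "motion": [
    {"offset":[0,0,0],"rotation":[0,0,0.106]},
    {"offset":[0,0,0],"rotation":[0,0,0.106]},
    {"offset":[0,0,0],"rotation":[0,0,0.106]},
    {"offset":[0,0,0],"rotation":[0,0,0.106]},
    {"offset":[17,-36,0],"rotation":[0,0,0]},
    {"offset":[17,-36,0],"rotation":[0,0,0]},
    {"offset":[17,-36,0],"rotation":[0,0,0]},
    {"offset":[17,-36,0],"rotation":[0,0,0]},
    {"offset":[17,-36,0],"rotation":[0,0,0]},
    {"offset":[17,-36,0],"rotation":[0,0,0]},
    {"offset":[17,-36,0],"rotation":[0,0,0]},
    {"offset":[17,-36,0],"rotation":[0,0,0]}
  ],
  "grip": 1,
  "grip_force": 20
}}

```text
time: 2.15
tool_pos: [0.3153, -0.2573, 0.2907]
tool_rot: [3.137, -0.001, -0.236]
contact_force: [1.1, -1.7, -1.0]
opening: 0.0166
```

>>> {"method": "apply_moves", "body": {
  "motion": [
    {"offset":[15,-36,0],"rotation":[0,0,-0.035]},
    {"offset":[15,-36,0],"rotation":[0,0,0]},
    {"offset":[15,-36,0],"rotation":[0,0,0]},
    {"offset":[15,-36,20],"rotation":[0,0,0]},
    {"offset":[15,-36,30],"rotation":[0,0,0]},
    {"offset":[15,-36,30],"rotation":[0,0,0]},
    {"offset":[0,0,20],"rotation":[0,0,0]},
    {"offset":[0,0,0],"rotation":[0,0,0]}
  ]
}}

```text
time: 2.82
tool_pos: [0.4475, -0.0632, 0.2017]
tool_rot: [3.135, -0.015, -0.191]
contact_force: [-1.5, -0.2, -0.7]
opening: 0.0005
```

```bash
cat >> h.py <<'E'
YAW=-.201; O=np.array([.553,.009]); Rs=np.array([[np.cos(YAW),-np.sin(YAW)],[np.sin(YAW),np.cos(YAW)]])
def where():
    from scipy.spatial.transform import Rotation as Q
    o=observe(); Rt=Q.from_euler('xyz',o['tool_rot']).as_matrix()
    tip=np.array(o['tool_pos'])+Rt@[0,0,.066]; s=(tip[:2]-O)@Rs
    print('t',round(float(o['time']),2),'tip scale xy mm',np.round(s*1e3,1),'z above deck',round((tip[2]-.07)*1e3,1),'rot',np.round(o['tool_rot'],3),'F',np.round(o['contact_force'],2),'open',round(float(o['opening']),4),'q6',round(float(o['qpos'][5]),2))
E
python3 -c "
from h import *; where()"
```

```text
t 2.82 tip scale xy mm [-87.9 -92.2] z above deck 65.7 rot [ 3.135 -0.015 -0.191] F [-1.45 -0.17 -0.74] open 0.0005 q6 1.46
```

>>> {"method": "apply_moves", "body": {
  "motion": [
    {"offset":[3,0,20],"rotation":[0.006,-0.015,0.01]},
    {"offset":[0,0,20],"rotation":[0,0,0]},
    {"offset":[0,0,14],"rotation":[0,0,0]},
    {"offset":[0,0,0],"rotation":[0,0,0]}
  ]
}}

```text
time: 3.15
tool_pos: [0.4523, -0.0647, 0.1489]
tool_rot: [3.141, -0.002, -0.2]
contact_force: [-0.5, -0.1, 0.1]
opening: 0.0006
```

```bash
python3 -c "
from h import *; where(); p=read_camera('wrist'); save(p,'w0'); p=read_camera('top'); save(p,'t2')
i=p['img'][90:270,120:390,::-1]
cv2.imwrite('pics/tz2.png',cv2.resize(i,None,fx=2.9,fy=2.9,interpolation=cv2.INTER_CUBIC))"
```

```text
t 3.15 tip scale xy mm [-83.8 -92.4] z above deck 12.9 rot [ 3.141e+00 -2.000e-03 -2.000e-01] F [-0.48 -0.09  0.09] open 0.0006 q6 1.46
```

View pics/w0.png

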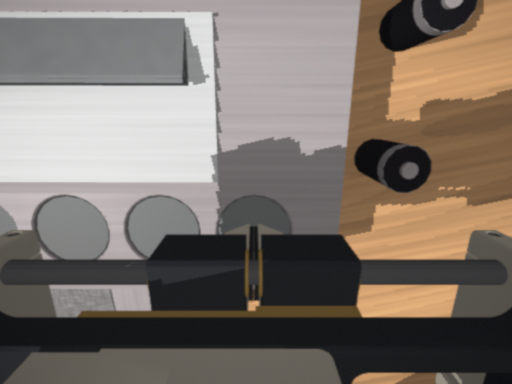

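View pics/tz2.png

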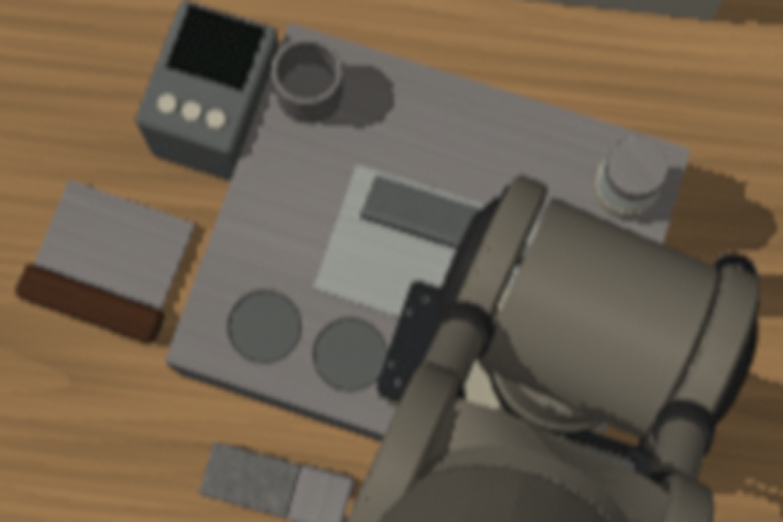

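In the wrist view the finger gap (x≈253) sits over the rightmost well (centre x≈255), so they're aligned. Now I'll feel it gently.

>>> {"method": "apply_moves", "body": {
  "motion": [
    {"offset":[-1,0,7],"rotation":[0,0,0]},
    {"offset":[0,0,5],"rotation":[0,0,0]},
    {"offset":[0,0,2],"rotation":[0,0,0]},
    {"offset":[0,0,2],"rotation":[0,0,0]},
    {"offset":[0,0,2],"rotation":[0,0,0]}
  ]
}}

```text
time: 3.67
tool_pos: [0.4545, -0.0668, 0.1363]
tool_rot: [3.139, -0.015, -0.202]
contact_force: [0.3, -0.4, -0.1]
opening: 0.0004
```

```bash
python3 -c "
from h import *; where()"
```

```text
t 3.67 tip scale xy mm [-80.4 -94.1] z above deck 0.4 rot [ 3.139 -0.015 -0.202] F [ 0.3  -0.44 -0.13] open 0.0004 q6 1.46
```

>>> {"method": "apply_moves", "body": {
  "motion": [
    {"offset":[-5,-1,0],"rotation":[0,-0.015,0]},
    {"offset":[-1,0,1],"rotation":[0,0,0]},
    {"offset":[0,0,2],"rotation":[0,0,0]}
  ]
}}

```text
time: 3.92
tool_pos: [0.4485, -0.0644, 0.1336]
tool_rot: [3.139, 0.001, -0.202]
contact_force: [-5.4, 1.1, 33.1]
opening: 0.0004
```

```bash
python3 -c "
from h import *; where()"
```

```text
t 3.92 tip scale xy mm [-87.8 -93. ] z above deck -2.4 rot [ 3.139e+00  1.000e-03 -2.020e-01] F [-5.37  1.12 33.15] open 0.0004 q6 1.46
```

33 N at −2.4 mm, which is the disc's own height, so this one is a rigid plug. I'll lift and go to the next.

>>> {"method": "apply_moves", "body": {
  "motion": [
    {"offset":[0,0,-10],"rotation":[0,0,0]},
    {"offset":[2,-31,0],"rotation":[0,0,0]},
    {"offset":[1,-31,0],"rotation":[0,0,0]},
    {"offset":[0,0,0],"rotation":[0,0,0]}
  ]
}}

```text
time: 4.25
tool_pos: [0.4648, -0.0039, 0.144]
tool_rot: [3.139, -0.001, -0.207]
contact_force: [-0.2, 0.3, 0.8]
opening: 0.0003
```

```bash
python3 -c "
from h import *; where()"
```

```text
t 4.25 tip scale xy mm [-83.8 -30.4] z above deck 8.0 rot [ 3.139e+00 -1.000e-03 -2.070e-01] F [-0.2   0.32  0.77] open 0.0003 q6 1.61
```

>>> {"method": "apply_moves", "body": {
  "motion": [
    {"offset":[-2,0,4],"rotation":[0,0,0]},
    {"offset":[-1,0,3],"rotation":[0,-0.003,0]},
    {"offset":[-1,0,2],"rotation":[0,-0.003,0]},
    {"offset":[0,0,1],"rotation":[0,0,0]}
  ]
}}

```text
time: 4.58
tool_pos: [0.4603, -0.0026, 0.1336]
tool_rot: [3.14, 0.005, -0.205]
contact_force: [-4.2, 6.1, 24.8]
opening: 0.0004
```

```bash
python3 -c "
from h import *; where()"
```

```text
t 4.58 tip scale xy mm [-88.8 -30. ] z above deck -2.4 rot [ 3.14   0.005 -0.205] F [-4.19  6.12 24.82] open 0.0004 q6 1.61
```

Rigid as well: 25 N at −2.4 mm. On to the next.

>>> {"method": "apply_moves", "body": {
  "motion": [
    {"offset":[0,0,-10],"rotation":[0,0,0]},
    {"offset":[3,-31,0],"rotation":[0,0.004,0]},
    {"offset":[1,-31,0],"rotation":[0,0,0]},
    {"offset":[0,0,0],"rotation":[0,0,0]}
  ]
}}

```text
time: 4.92
tool_pos: [0.4771, 0.0547, 0.1432]
tool_rot: [3.14, 0.003, -0.214]
contact_force: [-0.3, -0.3, -0.1]
opening: 0.0006
```

>>> {"method": "apply_moves", "body": {
  "motion": [
    {"offset":[-2,0,4],"rotation":[0,0,0]},
    {"offset":[-1,0,3],"rotation":[0,-0.003,0]},
    {"offset":[-1,0,2],"rotation":[0,-0.003,0]},
    {"offset":[0,0,1],"rotation":[0,0,0]}
  ]
}}

```text
time: 5.25
tool_pos: [0.4724, 0.0536, 0.1318]
tool_rot: [3.139, 0.01, -0.215]
contact_force: [0.8, 3.7, 3.2]
opening: 0.0003
```

```bash
python3 -c "
from h import *; where()"
```

```text
t 5.25 tip scale xy mm [-88.5  27.5] z above deck -4.2 rot [ 3.139  0.01  -0.215] F [0.77 3.69 3.24] open 0.0003 q6 1.74
```

This one gives: −4.2 mm at only 3 N, so it's the catch (y +31). I'll centre a little and press on.

>>> {"method": "apply_moves", "body": {
  "motion": [
    {"offset":[1,-3,0],"rotation":[0,0,-0.01]},
    {"offset":[0,0,3],"rotation":[0,0,0]},
    {"offset":[0,0,3],"rotation":[0,0,0]},
    {"offset":[0,0,0],"rotation":[0,0,0]}
  ]
}}

```text
time: 5.58
tool_pos: [0.4738, 0.0549, 0.1278]
tool_rot: [3.14, 0.009, -0.207]
contact_force: [-2.3, 1.7, 4.1]
opening: 0.0006
```

```bash
python3 -c "
from h import *; where(); p=read_camera('wrist'); save(p,'w1')"
```

```text
t 5.58 tip scale xy mm [-87.4  29. ] z above deck -8.2 rot [ 3.14   0.009 -0.207] F [-2.28  1.72  4.11] open 0.0006 q6 1.73
```

View pics/w1.png

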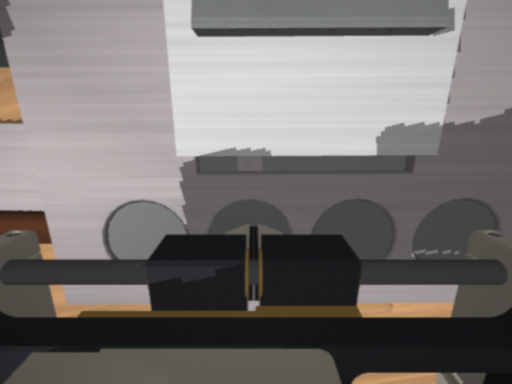

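The cover has sprung ajar: the dark bay now shows below its front edge, at rows 155–172. I'll lift, move to y 0, then come down in front of the step.

>>> {"method": "apply_moves", "body": {
  "motion": [
    {"offset":[0,0,-20],"rotation":[0,-0.009,-0.005]},
    {"offset":[0,0,-16],"rotation":[0,0,0]},
    {"offset":[25,10,0],"rotation":[0,0,0]},
    {"offset":[25,10,0],"rotation":[0,0,0]},
    {"offset":[25,9,0],"rotation":[0,0,0]},
    {"offset":[0,0,0],"rotation":[0,0,0]}
  ]
}}

```text
time: 6.13
tool_pos: [0.5424, 0.0092, 0.1623]
tool_rot: [3.139, 0.021, -0.2]
contact_force: [0.1, 0.4, 0.4]
opening: 0.0005
```

```bash
python3 -c "
from h import *; where(); p=read_camera('wrist'); save(p,'w2'); p=read_camera('scene'); save(p,'s2'); print(tip_of('step',p)[:1])"
```

```text
t 6.13 tip scale xy mm [-11.9  -2.1] z above deck 26.3 rot [ 3.139  0.021 -0.2  ] F [0.06 0.45 0.35] open 0.0005 q6 1.65
[{'location': [0.5753, 0.007, 0.0698], 'score': 0.72}]
```

View pics/w2.png

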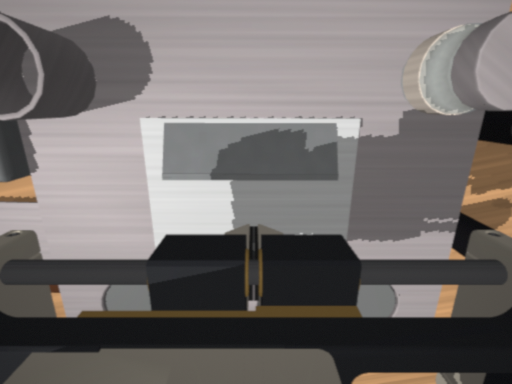

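View pics/s2.png

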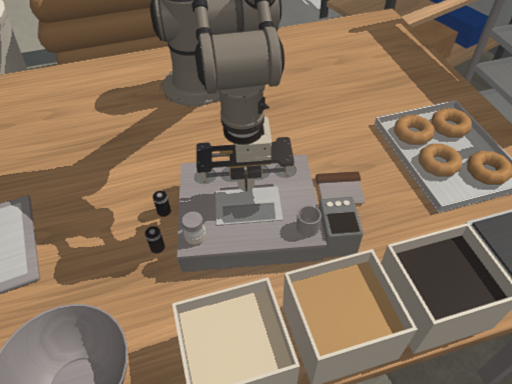

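The fingers are in front of the step, whose measured foot is at x≈22 mm as expected. Now I'll descend.

>>> {"method": "apply_moves", "body": {
  "motion": [
    {"offset":[-1,-2,10],"rotation":[0.002,-0.021,0]},
    {"offset":[0,0,8],"rotation":[0,0,0]},
    {"offset":[0,0,0],"rotation":[0,0,0]}
  ]
}}

```text
time: 6.53
tool_pos: [0.5341, 0.0154, 0.1415]
tool_rot: [3.141, 0.054, -0.198]
contact_force: [-0.3, -0.6, 0.3]
opening: 0.0002
```

```bash
python3 -c "
from h import *; where()"
```

```text
t 6.53 tip scale xy mm [-23.3   2.5] z above deck 5.5 rot [ 3.141  0.054 -0.198] F [-0.32 -0.56  0.25] open 0.0002 q6 1.65
```

>>> {"method": "apply_moves", "body": {
  "motion": [
    {"offset":[0,0,-2],"rotation":[0,0.054,0]},
    {"offset":[5,2,0],"rotation":[0,0,0]},
    {"offset":[0,0,0],"rotation":[0,0,0]}
  ]
}}

```text
time: 6.78
tool_pos: [0.5371, 0.0136, 0.1415]
tool_rot: [3.141, 0.004, -0.196]
contact_force: [0.5, 0.3, -0.6]
opening: 0.0003
```

```bash
python3 -c "
from h import *; where()"
```

```text
t 6.78 tip scale xy mm [-16.7   1.3] z above deck 5.5 rot [ 3.141  0.004 -0.196] F [ 0.55  0.25 -0.57] open 0.0003 q6 1.65
```

>>> {"method": "apply_moves", "body": {
  "motion": [
    {"offset":[5,1,-2],"rotation":[0,0.003,0.004]},
    {"offset":[6,0,-1],"rotation":[0,0,0]},
    {"offset":[6,0,0],"rotation":[0,0,0]},
    {"offset":[6,0,0],"rotation":[0,0,0]},
    {"offset":[6,0,0],"rotation":[0,0,0]},
    {"offset":[6,0,0],"rotation":[0,0,0]}
  ]
}}

```text
time: 7.28
tool_pos: [0.5742, 0.0052, 0.1448]
tool_rot: [3.141, 0.004, -0.2]
contact_force: [-1.8, 0.9, 1.0]
opening: 0.0006
```

```bash
python3 -c "
from h import *; where()"
```

```text
t 7.28 tip scale xy mm [21.3  0.4] z above deck 8.8 rot [ 3.141  0.004 -0.2  ] F [-1.79  0.88  1.  ] open 0.0006 q6 1.65
```

Contact is about −1.8 N, so the fingers are pushing the cover. Another ~34 mm to go.

>>> {"method": "apply_moves", "body": {
  "motion": [
    {"offset":[6,0,0],"rotation":[0,0,0]},
    {"offset":[6,0,0],"rotation":[0,0,0]},
    {"offset":[6,0,0],"rotation":[0,0,0]},
    {"offset":[5,0,0],"rotation":[0,0,0]},
    {"offset":[5,0,0],"rotation":[0,0,0]}
  ]
}}

```text
time: 7.7
tool_pos: [0.6044, -0.001, 0.1442]
tool_rot: [3.141, 0.007, -0.2]
contact_force: [-1.6, -0.2, 1.3]
opening: 0.0003
```

```bash
python3 -c "
from h import *; where()"
```

```text
t 7.7 tip scale xy mm [51.9  0.4] z above deck 8.2 rot [ 3.141  0.007 -0.2  ] F [-1.64 -0.21  1.25] open 0.0003 q6 1.64
```

>>> {"method": "apply_moves", "body": {
  "motion": [
    {"offset":[4,0,0],"rotation":[0,0.003,0]},
    {"offset":[3,0,0],"rotation":[0,0,0]},
    {"offset":[2,0,0],"rotation":[0,0,0]}
  ]
}}

```text
time: 7.95
tool_pos: [0.6102, -0.0022, 0.1437]
tool_rot: [3.14, 0.016, -0.2]
contact_force: [-9.2, 0.8, 6.4]
opening: 0.0008
```

```bash
python3 -c "
from h import *; where()"
```

```text
t 7.95 tip scale xy mm [57.2  0.4] z above deck 7.7 rot [ 3.14   0.016 -0.2  ] F [-9.23  0.79  6.38] open 0.0008 q6 1.64
```

The force rose to 9 N at x 57.2 mm (predicted stop 57.5), so the cover is at its stop. I'll back off, then lift.

>>> {"method": "apply_moves", "body": {
  "motion": [
    {"offset":[-8,0,0],"rotation":[0,0,0]},
    {"offset":[-10,0,-2],"rotation":[0,0.01,0]},
    {"offset":[-10,0,-20],"rotation":[0,0,0]},
    {"offset":[-20,0,-30],"rotation":[0,0,0]},
    {"offset":[-30,0,-25],"rotation":[0,0,0]},
    {"offset":[-35,10,-20],"rotation":[0,0,0]},
    {"offset":[-30,20,-20],"rotation":[0,0,0]},
    {"offset":[0,35,-5],"rotation":[0,0,0]},
    {"offset":[0,35,0],"rotation":[0,0,0]},
    {"offset":[0,35,0],"rotation":[0,0,0]},
    {"offset":[0,35,0],"rotation":[0,0,0]},
    {"offset":[0,0,0],"rotation":[0,0,0]}
  ]
}}

```text
time: 8.95
tool_pos: [0.4341, -0.1449, 0.2735]
tool_rot: [3.136, -0.009, -0.193]
contact_force: [-0.6, -0.3, 0.5]
opening: 0.0003
```

```bash
python3 -c "
from h import *; where(); p=read_camera('top'); save(p,'t3'); q=read_camera('scene')
for c in (p,q):
  l=tip_of('step',c)[:1]; print([((np.array(d['location'])[:2]-O)@Rs,d['score']) for d in l])
i=p['img'][90:270,120:390,::-1]
cv2.imwrite('pics/tz3.png',cv2.resize(i,None,fx=2.9,fy=2.9,interpolation=cv2.INTER_CUBIC))"
```

```text
t 8.95 tip scale xy mm [ -85.2 -174.9] z above deck 137.6 rot [ 3.136 -0.009 -0.193] F [-0.65 -0.34  0.49] open 0.0003 q6 1.28
[(array([ 0.06780391, -0.00169717]), 0.8)]
[(array([ 6.51309471e-02, -9.86379781e-05]), 0.83)]
```

View pics/tz3.png

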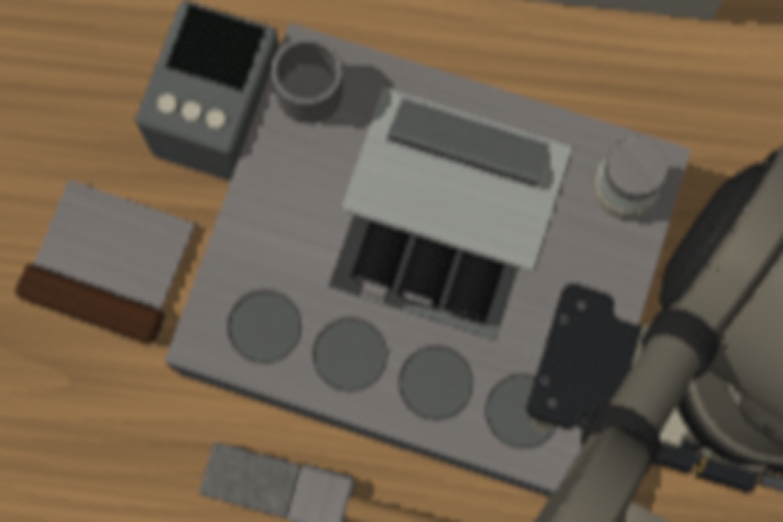

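The cover is open and the battery bay shows, with the step foot at about 66 mm (59 mm of travel). Cutter, jar, scraper and the visible part of the brush are where they were, and the hand is clear.

```bash
python3 -c "
from h import *; print(hand_in())"
```

```text
the job is handed in; nothing more can be done
None
```

The battery cover is fully open and the job is handed in, at about 9 s of the 48 s allowed; `hand_in` gave no verdict.

- **Finding the catch:** I felt the discs from the right. Those at y −93 and −31 mm were rigid, reading 33 N and 25 N at the disc's own level. The one at y +31 mm gave way at about 3–4 N. I did not need to try the fourth.
- **Opening:** I pressed that disc to about 8 mm below the deck, which is its full travel, and the wrist camera showed the cover ajar. I let the disc up, then pushed the step with closed fingers until the force rose to 9 N at the stop. I then backed off and lifted clear.
- **Last checks:**
  - **Cover:** two cameras put the step at 65 and 68 mm, against 67 mm expected, so the cover has moved about 58–61 mm.
  - **Bystanders:** the cutter, jar, scraper and visible part of the brush look unmoved. The arm hid the two cells and the rest of the brush in that picture, so I did not recheck those. I felt no unexpected contact, and the hand stayed well above them.
  - **Hand:** contact force was within noise, with the fingertips about 138 mm above the deck.
  - **Catch:** the disc looks level with the others, but I did not measure its height after release.

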